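# Seat the snap-in cap of an optics housing

### The job

On the optics bench one of the two lens housings has its white snap-in cap still standing proud of the tube. Pick up the seating tool, press its foot squarely down on that cap, tool upright and centred, until the cap clicks fully home, then stand the tool upright again with its whole foot on the black rubber mat and let go.

Things in the scene. Friction and masses are not known exactly. Their poses are not given: they have to be found in the camera images.
- seating_tool: Seating tool, loose, about 0.25 kg, standing upright on the rubber mat at the start: a flat white plastic foot disc 52 mm in diameter and 14 mm high, and above it an upright round aluminium handle 26 mm in diameter, up to 100 mm above the underside of the foot. Grip the handle from above, any yaw. Origin: centre of the foot's underside; z runs up along the handle.
- mat: Black rubber mat, fixed, 130 x 130 mm, 4 mm thick, the tool's parking place. Origin: centre of its underside, on the table; z up (its top is 4 mm above the origin); x and y along its sides.
- cap_top (a point): On the cap to seat: white disc, 48 mm across, 4 mm thick, on a narrower black plug, atop a fixed upright grey tube (58 mm across, rim 58 mm above the table, on an 84 mm square plate). The point: centre of its top face, z up; 72 mm above the table while raised (10 mm gap under the disc), 62 mm when home. A second, identical housing has its cap already home: not part of the job. Other loose items are under 80 mm tall.
- cap_click (a joint): How far the cap is pressed in, m: 0 = raised, 0.010 = home. It snaps: pushing it takes about 10 N at first, less as it goes in; let go before 5 mm it springs back up, past 7 mm it jumps home by itself and stays. The tool's own weight does not move it.

How it is judged:
On the way:
1. the cap is home with the seating tool standing squarely on it (value of joint cap_click above 0.0085 m and horizontal distance between seating_tool and cap_top below 0.015 m and angle between seating_tool's own z axis and vertical below 0.26 rad and z of seating_tool in the frame of cap_top below 0.02 m), for 0.04 s.
At the end, for the whole second after the job is handed in: The cap is home (pressed in by more than 8.5 of its 10 mm), and the seating tool stands at rest, upright within 7 degrees, on the mat, its foot's centre within 45 mm of the mat's centre along each side of the mat, released (value of joint cap_click above 0.0085 m and x of seating_tool in the frame of mat between -0.045 and 0.045 m and y of seating_tool in the frame of mat between -0.045 and 0.045 m and z of seating_tool in the frame of mat between 0.001 and 0.009 m and angle between seating_tool's own z axis and vertical below 0.12 rad and linear speed of seating_tool below 0.03 m/s); the robot touches nothing.
It fails at once if the cap is driven in otherwise than by the held seating tool, standing within 15 mm of its centre and within 15 degrees of upright (value of joint cap_click between 0.003 and 0.0075 m and (not (horizontal distance between seating_tool and cap_top below 0.015 m and angle between seating_tool's own z axis and vertical below 0.26 rad) or z of seating_tool in the frame of cap_top above 0.012 m or contact force between the fingers and seating_tool below 0.3 N)).
It also fails if it takes over 48 s, if anything falls off the work surface, if the arm or the gripper's body presses on something with over 40 N, if the wrist force passes 120 N, or if a joint passes its speed limit or range.

### The arm

A 6-joint arm with a two-finger parallel gripper is mounted at the origin on the work surface. World frame = base frame: x ahead of the robot, y to its left, z up, the work surface at z = 0. Lengths are in m, angles in rad, forces in N, time in s.
With the tool pointing down it reaches from about 0.3 to 0.825 m from the base axis. Payload 5.4 kg.
Tool frame: the origin (TCP) lies at the very end of the fingers, on their centre line; the grasp point (between the pads) lies 19 mm behind it; z points along the fingers, x is the direction in which the jaws open and shut, and the axes are right-handed (so a half turn about z gives the same grasp; the last joint's range is limited). The gripper opens to 92 mm and grips with 3 to 60 N. Pads are 20 mm wide; open, the fingers measure 128 mm over their backs; the gripper's body (75 mm by 189 mm) begins 69 mm behind the grasp point.
Start: joints at [-0.21, 0.158, 1.597, -0, 1.386, -0.21], TCP at [0.575, -0, 0.215] pointing down, gripper open.
Joint ranges: [-2.91, 2.91], [-0.94, 2.29], [0.18, 2.7], [-1.29, 4.43], [0.17, 2.64], [-3, 3]. Speed limits (rad/s): [2.57, 2.57, 3.14, 3.14, 3.14, 3.14].

### API

Orientations are given as a rotation vector (axis times angle).
In Python, from workcell import bot gives the robot as it stands. Calls block until the motion is done:
- bot.goto(position, orientation): joint-space move of the TCP to a pose.
- bot.line_to(position, rot=None, max_speed=0.15): straight line of the TCP; rot=None keeps the orientation; max_speed is the mean speed in m/s.
- bot.set_joints(angles): joint-space move.
- bot.set_gripper(opening, newtons=None): opening from 0.0 (shut) to 1.0 (fully open); newtons is the grip in N (None keeps the last); returns when the fingers have stopped.
- bot.hold(seconds).
- bot.inverse_kinematics(position, orientation): joint angles nearest the present ones, or None.
- bot.read_camera(name): name is "scene" or "side" or "wrist"; returns a dict with "pixels" (420x560x3 uint8, blue, green, red), "fx", "fy", "cx", "cy" (pixels), "R" (3x3) and "t" (3): a world point X has camera coordinates R X + t. Camera axes: x right, y down, z forward; pixel columns grow to the right and rows downward; lengths in m; the calibration is good to about 2 mm. A picture is of the moment at which its call begins. There is no depth.
A pose or a line that the arm cannot do raises bot.MotionError and nothing moves.
- bot.job_done(): hands the job in, once; it reports no verdict.
Readings, each from a call of its own:
- bot.current_clock(): time.
- bot.current_joints(): joint angles.
- bot.current_joint_vel(): joint speeds.
- bot.current_effort(): joint torques, N m.
- bot.current_ee_pos(): TCP position.
- bot.current_tool_rot(): TCP orientation.
- bot.current_contact_force(): force on the tool from outside, world axes, zero at the start.
- bot.current_ft_torque(): the same for the moment, N m.
- bot.current_opening(): opening from 0.0 (shut) to 1.0 (fully open).
Only numpy, scipy, OpenCV 4.12 (cv2) and the standard library are available. Lean on these libraries where they do the work, as an engineer would, in place of code of your own. Each camera call takes 0.05 s, during which the arm holds its last target.

## Working session

There is one attempt and no reset: what is moved stays moved. The work goes in short steps, each a Python script; the robot and the scene stay as the last script left them, time stands still between calls to the robot, and variables do not carry over. Pictures are saved under pics/ and viewed, and the job is handed in when it is done.

```bash
mkdir -p pics; cat > h.py <<'E'
import numpy as np, cv2, pickle
from workcell import bot
def snap(n,f):
    c=bot.read_camera(n); cv2.imwrite(f'pics/{f}.png',np.asarray(c['pixels'])); pickle.dump(c,open(f'pics/{f}.pkl','wb')); return c
def load(f): return pickle.load(open(f'pics/{f}.pkl','rb'))
def ray(c,u,v,z):
    R=np.array(c['R']);t=np.array(c['t']);o=-R.T@t
    d=R.T@np.array([(u-c['cx'])/c['fx'],(v-c['cy'])/c['fy'],1]); return o+d*(z-o[2])/d[2]
def proj(c,X):
    p=np.array(c['R'])@np.array(X)+np.array(c['t']); return c['fx']*p[0]/p[2]+c['cx'],c['fy']*p[1]/p[2]+c['cy']
E
python3 - <<'E'
from h import *
for n in ['scene','side','wrist']:
    c=snap(n,n+'0'); R=np.array(c['R']); print(n,-R.T@np.array(c['t']),R[2],c['fx'])
print(bot.current_clock(),bot.current_tool_rot())
E
```

```text
scene [ 0.89018794 -0.39508155  0.56115584] [-0.50857477  0.52028506 -0.68604312] 438.30974931944417
side [ 0.33548286 -0.57040178  0.63890375] [ 0.23924655  0.69716263 -0.67581458] 507.30781276688464
wrist [0.57668507 0.07949222 0.3837457 ] [-0.00175346 -0.27706949 -0.96084828] 361.17418396855277
0.15 [-3.14128292e+00 -2.95742471e-06  2.22964170e-03]
```

View pics/scene0.png

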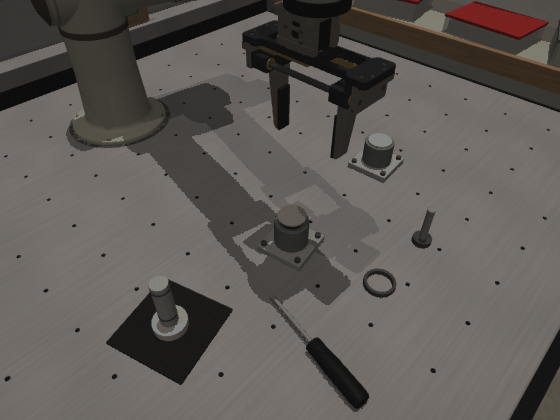

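View pics/side0.png

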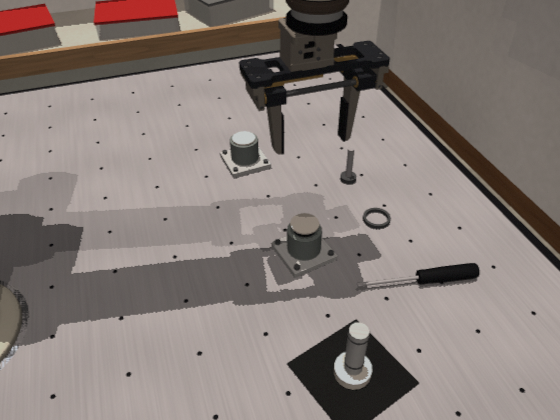

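View pics/wrist0.png

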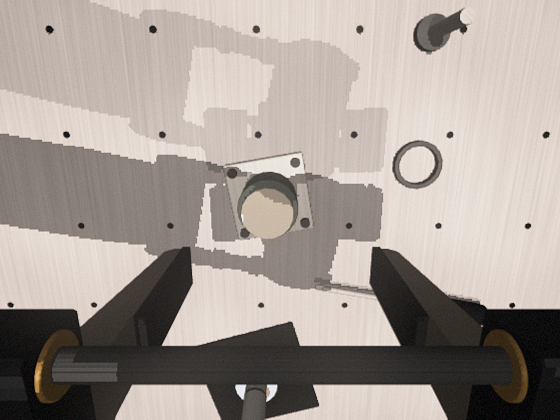

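The scene view shows the housings at about (291,230) and (378,155), and the tool on its mat at about (165,310). The side view has them at (305,238), (244,150) and (355,360). I'll zoom in to see which cap is raised.

```bash
python3 - <<'E'
from h import *
f=lambda n,x,y:cv2.convertScaleAbs(cv2.resize(load(n)['pixels'][y-35:y+35,x-35:x+35],(390,290),interpolation=cv2.INTER_CUBIC),alpha=1.6)
a=np.vstack([np.hstack([f('scene0',291,225),f('scene0',378,150)]),np.hstack([f('side0',305,235),f('side0',244,150)])])
cv2.imwrite('pics/crop1.png',a)
g=lambda n,x,y,r:cv2.convertScaleAbs(cv2.resize(load(n)['pixels'][y-r:y+r,x-r:x+r],(390,390),interpolation=cv2.INTER_CUBIC),alpha=1.4)
cv2.imwrite('pics/crop2.png',np.hstack([g('scene0',168,325,65),g('side0',353,350,65)]))
E
```

```text
(no output)
```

View pics/crop1.png

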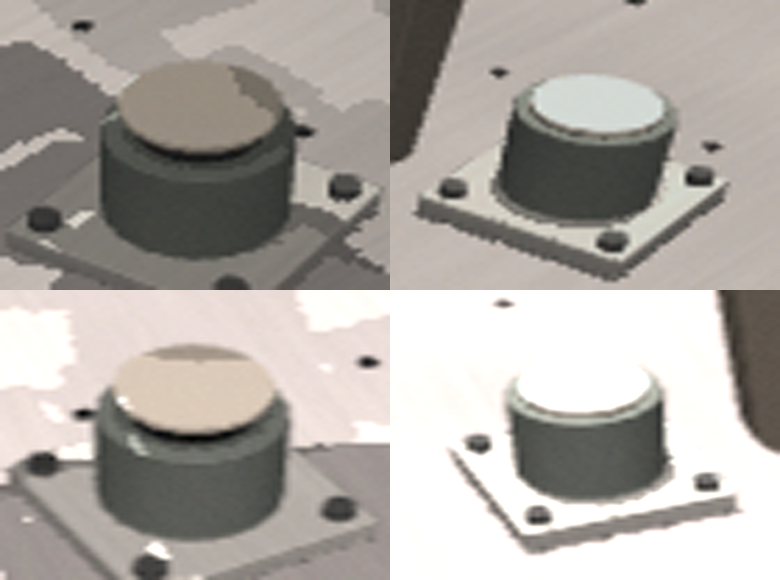

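View pics/crop2.png

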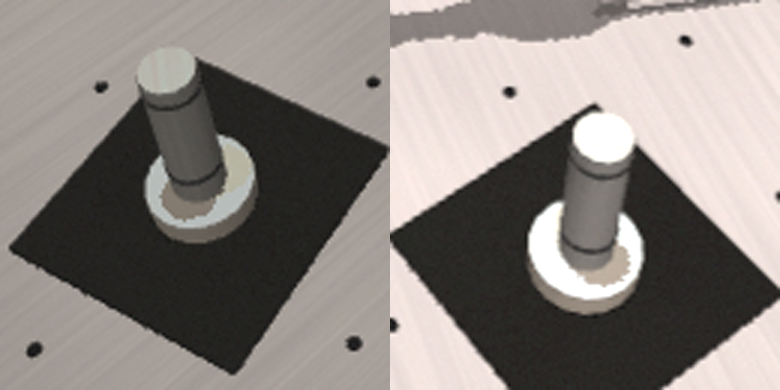

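```bash
python3 - <<'E'
from h import *
P=lambda u,v:np.array([u,v])
def show(name,c,u,v,z):print(name,ray(c,u,v,z).round(4))
s,d,w=load('scene0'),load('side0'),load('wrist0')
show('tool s',s,158.7-.2,283.5,.104);show('tool d',d,359,331,.104)
# masks: white foot / cap in wrist
def blob(c,x,y,lo,hi,z,r=45):
    p=c['pixels'].astype(int);m=cv2.inRange(c['pixels'],lo,hi);k=np.zeros_like(m);cv2.circle(k,(x,y),r,255,-1);m&=k
    n,l,st,ce=cv2.connectedComponentsWithStats(m); i=l[y,x]
    cn=cv2.findContours((l==i).astype(np.uint8),0,1)[0][0]; e=cv2.fitEllipse(cv2.convexHull(cn)); print(st[i],e,ray(c,*e[0],z).round(4)); return
for c,x,y in((s,291,215),(d,305,222),(w,268,213)):print(c['pixels'][y,x],c['pixels'][y-4:y+3:3,x-45:x+45:6].tolist()[0][:3])
for c,pts in((s,(195,158)),):pass
# crop-derived cap extents
show('cap s',s,291-35+200/5.57,225-35+(60+143)/2/4.14,.072)
show('cap d',d,305-35+193/5.57,235-35+(345-290+ 425-290)/2/4.14,.072)
show('cap w',w,268,213,.072)
# mat corners
g=lambda c,x0,y0,L:[ray(c,x0+x/3,y0+y/3,.004)[:2].round(4).tolist() for x,y in L]
print(g(s,103,260,[(10,248),(236,374),(387,150)]),ray(s,181,382,.004)[:2])
for c,f in((s,'a'),(d,'b'),(w,'c')):
    m=(c['pixels'].max(2)<55).astype(np.uint8); n,l,st,ce=cv2.connectedComponentsWithStats(m)
    for i in range(1,n):
        if st[i,4]>2500 and f!='c':
            cn=max(cv2.findContours((l==i).astype(np.uint8),0,1)[0],key=len); a=cv2.approxPolyDP(cv2.convexHull(cn),6,True)[:,0]; print(f,st[i],[ray(c,*q,.004)[:2].round(3).tolist() for q in a.astype(float)])
gg=cv2.resize(w['pixels'][165:255,215:315],(700,630),interpolation=cv2.INTER_CUBIC);cv2.imwrite('pics/crop3.png',gg)
E
```

```text
tool s [ 0.5454 -0.2529  0.104 ]
tool d [ 0.5424 -0.253   0.104 ]
[81 89 95] [[66, 68, 70], [67, 69, 72], [66, 68, 71]]
[115 126 137] [[160, 163, 174], [156, 160, 170], [157, 161, 172]]
[176 194 208] [[127, 132, 142], [129, 136, 146], [159, 169, 179]]
cap s [ 0.5628 -0.0159  0.072 ]
cap d [ 0.5611 -0.0163  0.072 ]
cap w [ 0.5646 -0.0131  0.072 ]
[[0.5018, -0.3321], [0.6258, -0.2958], [0.5891, -0.1747]] [ 0.62237767 -0.2942463 ]
a [    0     0   560   159 23493] [[0.742, 0.74], [0.467, 0.223], [0.034, 0.039], [-0.537, -0.067], [-0.984, 0.191], [-0.086, 1.027], [0.671, 0.951]]
a [   0   52   77   59 2559] [[-0.432, 0.088], [-0.241, 0.012], [-0.241, -0.184], [-0.434, -0.108]]
a [ 106  280  127  105 5884] [[0.476, -0.206], [0.588, -0.174], [0.624, -0.297], [0.501, -0.332]]
b [   0   23  560  247 6813] [[0.945, -0.193], [0.035, 0.75], [0.838, 0.931], [1.048, 0.714]]
b [ 288  320  130  100 5814] [[0.585, -0.174], [0.619, -0.296], [0.538, -0.32], [0.491, -0.304], [0.464, -0.209]]
```

View pics/crop3.png

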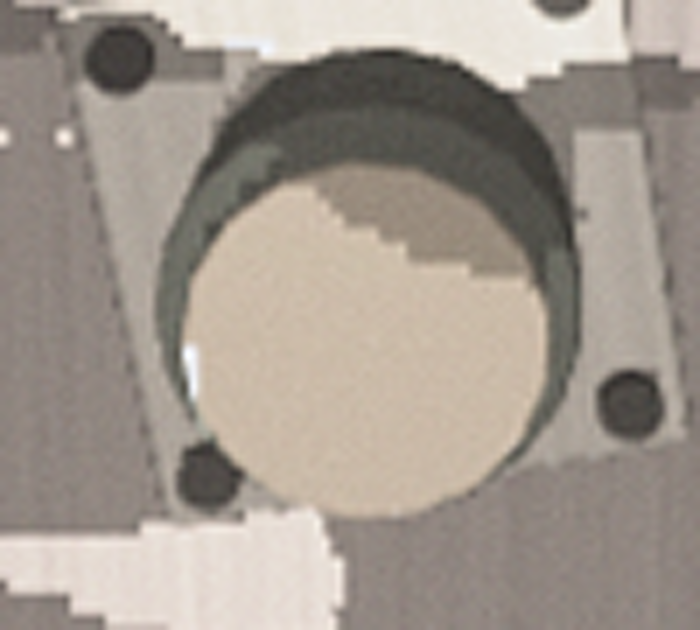

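The raised cap is on the near housing. In the wrist view its top face is at about (267,214), which puts it near (0.5625, -0.0148). The tool is at (0.544, -0.253), the mat centre. Next I'll grasp the tool.

```bash
python3 - <<'E'
from h import *
r=[np.pi,0,0]
bot.goto([.544,-.253,.19],r)
bot.line_to([.544,-.253,.050],max_speed=.1)
bot.set_gripper(0.0,45)
print(bot.current_opening()*92,bot.current_ee_pos(),bot.current_clock())
bot.line_to([.544,-.253,.17],max_speed=.1)
print(bot.current_contact_force(),bot.current_opening()*92)
bot.line_to([.5625,-.0148,.17],max_speed=.15)
bot.line_to([.5625,-.0148,.13],max_speed=.08)
snap('scene','scene1');snap('side','side1');print(bot.current_clock(),bot.current_ee_pos())
a=np.hstack([cv2.convertScaleAbs(cv2.resize(load(n)['pixels'][y-70:y+70,x-70:x+70],(400,400)),alpha=1.6) for n,x,y in(('scene1',291,215),('side1',305,215))])
cv2.imwrite('pics/crop4.png',a)
E
```

```text
25.278268733243145 [ 0.54391099 -0.25297795  0.04994864] 3.7167
[ 0.12647943 -0.15239831 -3.12433331] 25.255489934959208
7.5583 [ 0.56302728 -0.01489216  0.13063968]
```

View pics/crop4.png

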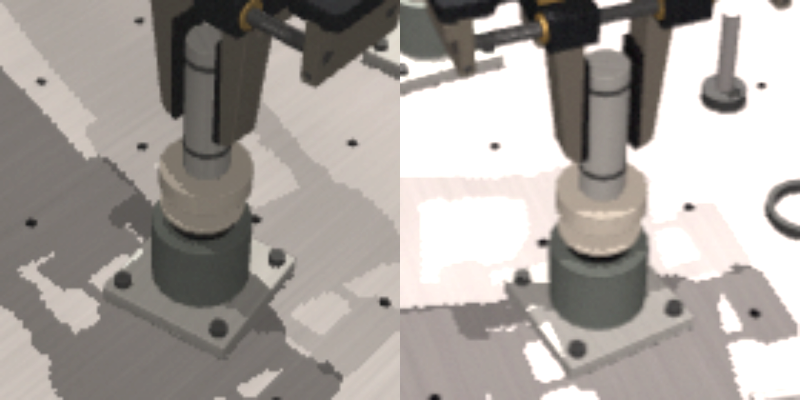

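The held tool is upright and its foot sits over the raised cap, at (205,190) against the tube's (201,250) in the left crop. The offset is only a millimetre or two, so I'll press in small steps and watch the force.

```bash
python3 - <<'E'
from h import *
z=.121
bot.line_to([.5625,-.0148,z],max_speed=.04)
while z>.1035:
    f=bot.current_contact_force(); print(round(z,4),bot.current_ee_pos()[2].round(4),np.round(f,1))
    if z<.109 and f[2]>22: break
    z-=.0015; bot.line_to([.5625,-.0148,z],max_speed=.02)
bot.hold(.3)
print(bot.current_ee_pos(),bot.current_contact_force(),bot.current_opening()*92,bot.current_clock())
snap('scene','scene2');snap('side','side2')
a=np.hstack([cv2.convertScaleAbs(cv2.resize(load(n)['pixels'][y-70:y+70,x-70:x+70],(400,400)),alpha=1.6) for n,x,y in(('scene2',291,215),('side2',305,215))])
cv2.imwrite('pics/crop5.png',a)
E
```

```text
0.121 0.1205 [ 0.8 -0.5 -2. ]
0.1195 0.1195 [ 0.7  0.2 -2.8]
0.118 0.118 [-0.4 -0.3 -1.8]
0.1165 0.1173 [-2.2  0.7  4.4]
0.115 0.1152 [-0.4 -0.1  1.6]
0.1135 0.113 [ 0.2 -0.2 -2.3]
0.112 0.1112 [ 0.7 -0.  -2.8]
0.1105 0.1102 [-0.   0.2 -3.2]
0.109 0.1089 [-0.1 -0.  -2.6]
0.1075 0.1079 [-0.3  0.5  0.6]
0.106 0.1078 [-3.4  0.5  7.3]
0.1045 0.1077 [-7.2  0.7 16.1]
[ 0.56323091 -0.01492303  0.10760368] [-10.13198276   2.62155952  24.57177665] 25.691909292172458 11.2333
```

View pics/crop5.png

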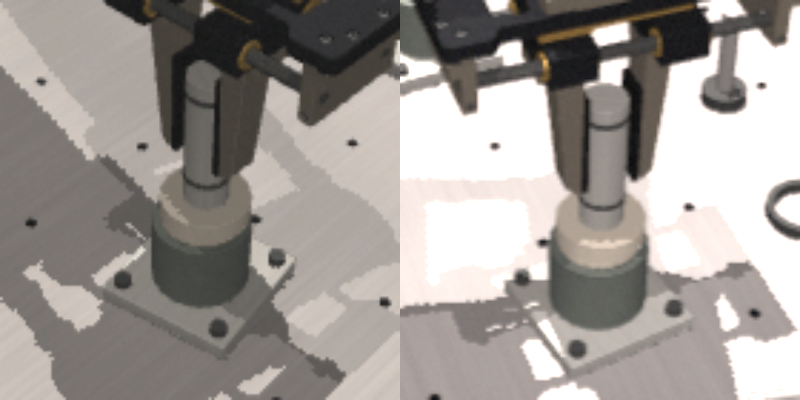

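The foot now rests on the tube with no gap. It stops hard at TCP z = 0.1077, 10 mm below first contact, so the cap is home. I'll lift off and take the tool back to the mat, checking the cap on the way.

```bash
python3 - <<'E'
from h import *
bot.line_to([.5625,-.0148,.108],max_speed=.03)
bot.line_to([.5625,-.0148,.17],max_speed=.08)
bot.line_to([.544,-.253,.17],max_speed=.15)
snap('scene','scene3');snap('side','side3')
bot.line_to([.544,-.253,.060],max_speed=.1)
z=.056
while z>.0465:
    bot.line_to([.544,-.253,z],max_speed=.02); bot.hold(.1); f=bot.current_contact_force(); print(round(z,4),bot.current_ee_pos()[2].round(4),np.round(f,1))
    if f[2]>0: break
    z-=.001
print(bot.current_clock())
snap('scene','scene4');snap('side','side4')
C=lambda n,x,y,r:cv2.convertScaleAbs(cv2.resize(load(n)['pixels'][y-r:y+r,x-r:x+r],(390,290)),alpha=1.6)
cv2.imwrite('pics/crop6.png',np.vstack([np.hstack([C('scene3',291,225,35),C('side3',305,235,35)]),np.hstack([C('scene4',168,325,65),C('side4',353,350,65)])]))
E
```

```text
0.056 0.056 [-0.9 -0.6 -3. ]
0.055 0.055 [-0.6  0.7 -3.3]
0.054 0.054 [ 0.3  0.3 -1.8]
0.053 0.053 [ 0.5  0.3 -2.6]
0.052 0.052 [-0.3 -0.2 -2. ]
0.051 0.051 [-0.8 -0.3 -2.7]
0.05 0.05 [ 0.2 -0.8 -2.8]
0.049 0.0499 [-3.5  1.9  5.5]
18.5667
```

View pics/crop6.png

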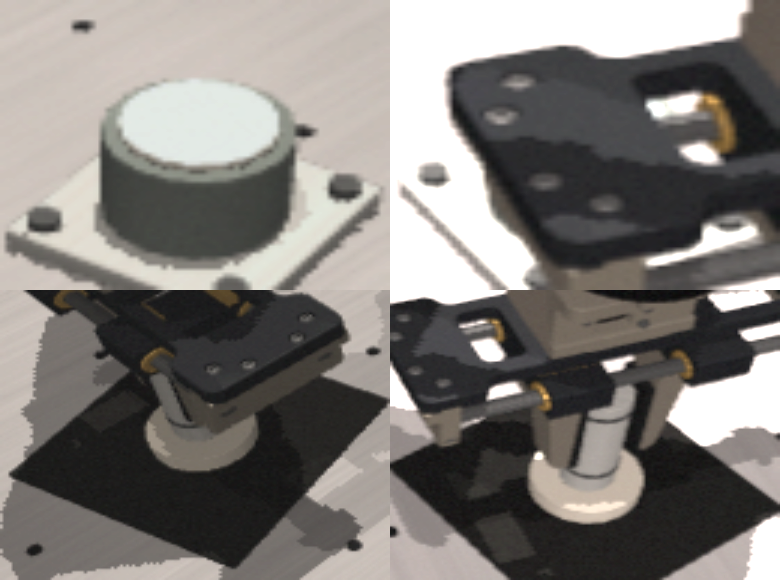

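The cap at top left is now flush with the rim, and the foot stands mid-mat. I'll release the tool and retreat.

```bash
python3 - <<'E'
from h import *
bot.line_to([.544,-.253,.050],max_speed=.02)
bot.set_gripper(1.0)
bot.line_to([.544,-.253,.20],max_speed=.1)
bot.goto([.575,0,.215],[np.pi,0,0])
bot.hold(.5)
s=snap('scene','scene5');d=snap('side','side5')
print(bot.current_contact_force(),bot.current_opening(),bot.current_clock())
C=lambda n,x,y,r:cv2.convertScaleAbs(cv2.resize(load(n)['pixels'][y-r:y+r,x-r:x+r],(390,290)),alpha=1.6)
cv2.imwrite('pics/crop7.png',np.vstack([np.hstack([C('scene5',291,225,35),C('side5',305,235,35)]),np.hstack([C('scene5',168,325,65),C('side5',353,350,65)])]))
E
```

```text
[ 0.93332979 -0.04231969  0.40193212] 1.0028681322743758 23.225
```

View pics/crop7.png

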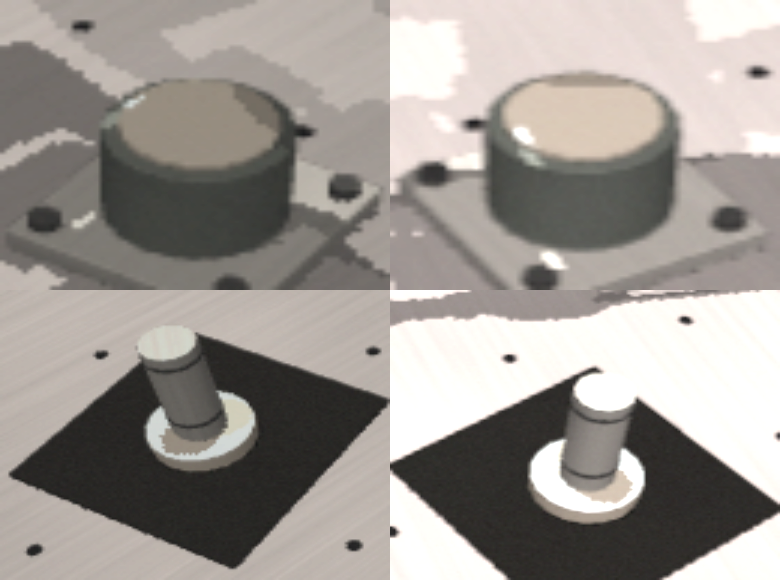

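Both views show the cap flush. The tool stands upright mid-mat, in the same place as at the start, and the arm is clear.

```bash
python3 -c "
from workcell import bot
bot.job_done()"
```

```text
the job is handed in; nothing more can be done
```

I pressed the raised cap home on the near housing with the seating tool, stood the tool back on the mat, let go, and handed the job in at about 23 s of the 48 s allowed. The hand-in reports no verdict.

- **Cap:** In the last scene and side pictures it is flush with the tube rim. While pressing, the foot travelled about 10 mm from first contact, then met a hard stop at roughly 25 N.
- **Tool:** It stands upright with its whole foot near the centre of the mat, where it started. The gripper is open and the arm is clear.
- **Position estimates:** The cameras disagreed by about 3 mm on where the cap and tool were, well inside the 15 mm limit. No check failed.

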